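# Hang the second test weight under the first on the shop scale

## Task

The counter's hanging scale is being checked with linked test weights, and the first one already hangs on it. Take the taller of the two weights out of the wooden block, pass the tip of its hook through the eye under the hanging weight and draw it down by feel until the spring latch snaps shut below the eye's bar and the hook is seated; then test the hold by pulling steadily down for half a second until the eye carries about 11 N in all (the weight's own 3.5 N included), never more than 15 N, and let go so that it hangs freely and still. Leave the short weight and the other things on the counter where they are.

Things in the scene. Friction and masses are not known exactly. Their poses are not given: they have to be found in the camera images.
- tall_mid (a point): centre (half-way up) of the tall test weight: plain steel cylinder 34 mm in diameter, 50 mm high, about 0.36 kg, standing upright in one of the block's wells, its foot 6 mm deep. z is up its axis; x points to the side where its hook opens. On its top stand a neck 18 mm wide, 6 mm high, and the hook, whose top is 83 mm above this point
- hook_seat (a point): where the centre line of a 5 mm bar lies when seated in the tall weight's hook: on the weight's axis, 75.5 mm above tall_mid, same axes. The hook is 5 mm round steel bent in the x-z plane: shank at x = -9.5 mm, bow over the top (7.5 mm above this point), tip coming down at x = +9.5 mm to 18 mm below it. Inside width 14 mm. The mouth below the tip is open to +x
- latch (a joint): angle (rad) of the tall weight's 3 mm spring latch: 0 shut, up to 0.9. Hinged on the shank 14.5 mm below the seat, it reaches across to the tip and swings only inward (up). A bar coming up between shank and tip has to push it with up to 6 to 9 N (the weight alone will not); about 5 mm short of the seat it snaps shut below the bar and the force vanishes, then rises steeply at the seat
- hung_foot (a point): centre of the flat underside of the first, hanging weight, about 0.19 m up. Below it is its eye: a U-bolt of 5 mm round steel in the y-z plane, its straight bottom bar along y, 24 mm clear between the legs. It is screwed in more or less far, so the bar's centre line lies anywhere from 36.5 to 58.5 mm below this point (no reading tells). One looks through the eye along x; z up. It all swings freely
- stand: fixed counter stand; origin on the counter plumb below the hanging chain. In its frame (x as for hung_foot) the post, 22 mm thick, is at x = 30, y = -175 mm on a 160 x 110 mm plate; its arm is 0.525 m up. From it hangs a grey digital scale 66 x 34 x 118 mm, underside 0.32 m up, and from that the first weight, a steel cylinder 34 mm in diameter, 50 mm high, underside 0.19 m up
- block: fixed wooden weight block: 220 x 78 x 24 mm, long side along its x; origin at the centre of its underside. Two wells 37 mm across and 6 mm deep at x = -65 and +65 mm; either may hold the tall weight
- short_mid (a point): centre of the short test weight, a bystander in the other well: same look and hook, 34 mm in diameter, but its cylinder only 28 mm high; 0.21 kg
- carton: small carton of goods, a bystander: 55 x 110 x 45 mm, origin at the centre of its underside
- bottle: small brown bottle, a bystander: 56 mm wide, 150 mm high, origin at the centre of its underside
- calculator: pocket calculator lying on the counter, a bystander: 130 x 85 x 20 mm, origin at the centre of its underside
- tall_weight: the tall test weight itself; origin at the centre of its underside, axes as for tall_mid
- hung_weight: the weight that hangs on the scale; origin where its own hook hangs in the scale's eye, about 291 mm up, axes as for hung_foot; cylinder 50.5 to 100.5 mm below it

How it is judged (in metres and radians):
On the way, in this order (a step that is already met when the one before it is completed fails the run):
1. the tall weight is lifted clear of its well (z of tall_mid in the frame of block above 0.075 m), for 0.1 s.
2. with the hook seated in the eye and the latch shut, the hold is tested with a steady pull, the eye carrying 8 to 15 N (z of hook_seat in the frame of hung_foot between -0.061 and -0.035 m and x of hook_seat in the frame of hung_foot between -0.01 and 0.01 m and y of hook_seat in the frame of hung_foot between -0.014 and 0.014 m and value of joint latch below 0.12 rad and contact force between tall_weight and hung_weight above 8 N), for 0.4 s.
At the end, for the whole second after the job is handed in: The tall weight hangs by its hook in the eye: hook seat 35 to 61 mm below the hanging weight's foot (as far as the eye reaches), within 10 mm across and 14 mm along the bar, latch shut (under 0.12 rad), the eye carrying it, within 0.2 rad of upright, slower than 30 mm/s, nothing holding it (z of hook_seat in the frame of hung_foot between -0.061 and -0.035 m and x of hook_seat in the frame of hung_foot between -0.01 and 0.01 m and y of hook_seat in the frame of hung_foot between -0.014 and 0.014 m and value of joint latch below 0.12 rad and contact force between tall_weight and hung_weight above 2 N and angle between tall_mid's own z axis and vertical below 0.2 rad and linear speed of tall_weight below 0.03 m/s); the robot touches nothing.
It fails at once if the eye was loaded with more than 15 N (contact force between tall_weight and hung_weight above 15 N).
It fails at once if the short weight was taken or knocked out of place (distance of short_mid from where it was at the start of the episode above 0.02 m).
It fails at once if the carton, bottle or calculator was shifted (distance of any of carton, bottle, calculator from where it was at the start of the episode above 0.02 m).
It also fails if it takes over 67 s, if anything falls off the work surface, if the arm or the gripper's body presses on something with over 40 N, if the wrist force passes 120 N, or if a joint passes its speed limit or range.

## Robot

A 6-joint arm with a two-finger parallel gripper is mounted at the origin on the work surface. World frame = base frame: x ahead of the robot, y to its left, z up, the work surface at z = 0. Lengths are in mm, angles in rad, forces in N, time in s.
With the tool pointing down it reaches from about 350 to 875 mm from the base axis. Payload 4.2 kg.
Tool frame: the origin (TCP) lies between the finger pads; the fingertips stand 25 mm ahead of it and the grasp point (between the pads) lies 6 mm ahead of it; z points along the fingers, y is the line along which they close (so a half turn about z gives the same grasp; the last joint's range is limited). The gripper opens to 85 mm and grips with 20 to 120 N. Pads are 22 mm wide; open, the fingers measure 114 mm over their backs; the gripper's body (76 mm by 85 mm) begins 54 mm behind the grasp point. The pads swing forward as they close: fully open they stand 13 mm farther back than shut.
Start: joints at [1.497, 0.385, 0.008, 0, -1.194, -0.259], TCP at [204.149, 590.697, 256.312] pointing down, gripper open.
Joint ranges: [-3.14, 3.14], [-1.21, 2.06], [-1.07, 1.41], [-3.16, 2.05], [-2.99, -0.16], [-3.1, 3.1]. Speed limits (rad/s): [2.79, 2.79, 3.14, 3.14, 3.14, 3.14].

## Interface

Orientations are given as a unit quaternion [x, y, z, w].
In Python, from bench import read_state, get_image, job_done gives the robot as it stands.
- The arm moves only by the tool play_rows, never from a script. Its argument "series" is a list of rows, each a list of 6 numbers: the shift along the world's x, y, z in mm, then the turn, a rotation vector about the world's x, y, z in units of 6 degrees (1.0 is 6 degrees). A call has 1 to 20 rows; each row shifts and turns the commanded pose from where the row before left it; what a row does not reach is not made up. A row lasts 1/12 s, in which the tool goes at most 41.7 mm and 7.16 degrees, less where a joint would pass 70% of its speed; a pose out of reach is approached as far as the arm can. A call is refused whole if a number of a shift passes 41.7 or a number of a turn 1, either way. A call with a gripper value outside its range is refused whole. "gripper" is the opening, from 0 (shut) to 1 (fully open), set as the call begins (left out, the last holds). The fingers move at their own pace and stop on an object; the grip force is fixed at half the most. Time passes only in rows, so rows that do not move let the fingers close. It gives the time, the measured TCP pose, the force, the opening and the grip force at its end, in the units of the state.
- read_state(): the state, without advancing time (a new reading comes with each control period).
- get_image(name): name is "scene" or "top" or "wrist"; returns a dict with "image" (420x560x3 uint8, red, green, blue), "fx", "fy", "cx", "cy" (pixels), "eye" and "rotation" of the camera in the world. Camera axes: x right, y down, z forward; pixel columns grow to the right and rows downward; lengths in mm; the calibration is good to about 2 mm. The wrist camera is an equidistant fisheye: a pixel r from the principal point sees the ray r / f radians off the axis. A picture is of the moment at which its call begins. There is no depth.
- job_done(): hands the job in; it is judged then, once.
The state is a dict: "clock": time; "joints": joint angles; "joint_vel": joint speeds; "joint_efforts": joint torques, N m; "position": TCP position; "ee_rot": TCP orientation; "contact_force": force on the tool from outside, world axes, zero at the start; "wrist_torque": the same for the moment, N m; "gripper_width": finger opening in mm; "grasp_force": force on a finger pad.
Only numpy, scipy, OpenCV 4.12 (cv2) and the standard library are available. Lean on these libraries where they do the work, as an engineer would, in place of code of your own. Each camera call takes 0.05 s, during which the arm holds its last target. There are 200 camera calls.

## Working session

There is one attempt and no reset: what is moved stays moved. The work goes in short steps, Python scripts to look and compute and a tool call to move; the robot and the scene stay as the last step left them, time stands still between calls to the robot, and variables do not carry over. Pictures are saved under pics/ and viewed, at most 10 in all, crops included, and the job is handed in when it is done.

Besides the shell and the picture viewer there is one more tool, called by a JSON object that holds its "op" and its "data", one argument or row to a line. play_rows: Moves the arm, as the interface text tells. Its arguments: {"type":"object","properties":{"series":{"type":"array","items":{"type":"array","items":{"type":"number"}}},"gripper":{"type":"number"}},"required":["series"]}

```bash
mkdir -p pics; ls; cat > h.py <<'E'
import numpy as np, cv2, json
from bench import read_state, get_image, job_done
def snap(name, tag):
    d=get_image(name); im=np.array(d["image"]); cv2.imwrite(f"pics/{tag}.png", im[:,:,::-1])
    json.dump({k:np.array(d[k]).tolist() for k in("fx","fy","cx","cy","eye","rotation")}, open(f"pics/{tag}.json","w")); return im
def cal(tag): return {k:np.array(v) for k,v in json.load(open(f"pics/{tag}.json")).items()}
def ray(tag,u,v):
    c=cal(tag); x=np.array([(u-c["cx"])/c["fx"],(v-c["cy"])/c["fy"],1.]); 
    if 'wrist' in tag:
        r=np.hypot(x[0],x[1]); x=np.array([x[0]/r*np.sin(r),x[1]/r*np.sin(r),np.cos(r)])
    d=c["rotation"]@x; return c["eye"],d/np.linalg.norm(d)
def atz(tag,u,v,z):
    e,d=ray(tag,u,v); return e+d*(z-e[2])/d[2]
def tri(*obs):
    A=np.zeros((3,3));b=np.zeros(3)
    for t,u,v in obs:
        e,d=ray(t,u,v); P=np.eye(3)-np.outer(d,d); A+=P;b+=P@e
    return np.linalg.solve(A,b)
def proj(tag,p):
    c=cal(tag); q=c["rotation"].T@(np.array(p,float)-c["eye"])
    if 'wrist' in tag:
        r=np.hypot(q[0],q[1]); th=np.arctan2(r,q[2]); return np.array([c["cx"]+c["fx"]*th*q[0]/r, c["cy"]+c["fy"]*th*q[1]/r])
    return np.array([c["cx"]+c["fx"]*q[0]/q[2], c["cy"]+c["fy"]*q[1]/q[2]])
E
python3 - <<'E'
from h import *
a=snap("scene","scene0");b=snap("top","top0");c=snap("wrist","wrist0")
for t in("scene0","top0","wrist0"): print(t,{k:v.round(3).tolist() for k,v in cal(t).items()})
print(read_state())
E
```

```text
pics
scene0 {'fx': 396.754, 'fy': 396.754, 'cx': 274.587, 'cy': 210.699, 'eye': [1132.368, 72.036, 770.774], 'rotation': [0.653, 0.664, -0.263, -0.251]}
top0 {'fx': 462.539, 'fy': 462.539, 'cx': 279.319, 'cy': 213.813, 'eye': [435.417, 56.4, 1259.888], 'rotation': [0.707, -0.702, 0.069, -0.047]}
wrist0 {'fx': 325.192, 'fy': 325.192, 'cx': 282.979, 'cy': 210.413, 'eye': [279.453, 564.047, 373.673], 'rotation': [-0.573, 0.805, 0.126, -0.09]}
{'clock': 0.15, 'joints': array([ 1.49661163e+00,  3.85381323e-01,  6.91617961e-03, -3.03554301e-04,
       -1.19398478e+00, -2.58611841e-01]), 'joint_vel': array([-0.00128422, -0.0017416 ,  0.00450703,  0.00199429, -0.00139313,
       -0.00101319]), 'joint_efforts': array([-5.60516746e-04, -3.92677474e+01,  1.88582790e+01,  4.18863326e+00,
       -3.40973747e-03, -2.50756877e-06]), 'position': array([204.03792364, 590.335603  , 255.46995576]), 'ee_rot': array([ 9.86178104e-01, -1.65686583e-01, -6.43489975e-05,  8.36279054e-04]), 'contact_force': array([-0.0727326 , -0.25554082,  0.26487478]), 'wrist_torque': array([-0.05892902,  0.04930761, -0.01276276]), 'grasp_force': 0.0, 'gripper_width': 85.53847527000065}
```

View pics/scene0.png

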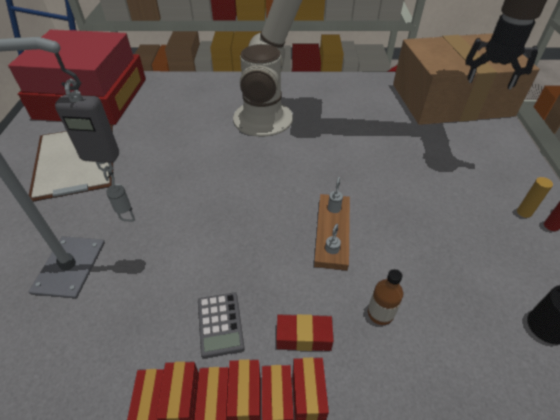

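View pics/top0.png

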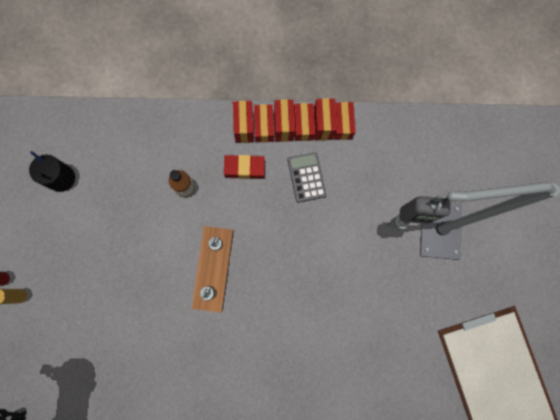

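The scene shows the block at about (333,230), with the far weight (335,200) looking the taller. The hanging weight is at (119,198) and the stand plate at (66,263). I'll enlarge these areas.

```bash
sed -i 's/import numpy as np, cv2, json/import numpy as np, cv2, json\nfrom scipy.spatial.transform import Rotation as R/; s/return {k:np.array(v) for k,v in json.load(open(f"pics\/{tag}.json")).items()}/c={k:np.array(v) for k,v in json.load(open(f"pics\/{tag}.json")).items()}; c["rotation"]=R.from_quat(c["rotation"]).as_matrix(); return c/' h.py
python3 - <<'E'
from h import *
def crop(t,x,y,w,h,s): return cv2.resize(cv2.imread(f"pics/{t}.png")[y:y+h,x:x+w],None,fx=s,fy=s,interpolation=cv2.INTER_CUBIC)
a=crop("scene0",300,170,60,100,6);b=crop("scene0",70,140,70,100,6)
cv2.imwrite("pics/c1.png",np.hstack([a,b]))
a=crop("top0",185,220,55,100,6);b=crop("top0",370,185,75,100,6)
cv2.imwrite("pics/c2.png",np.hstack([a,b]))
E
```

```text
(no output)
```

View pics/c1.png

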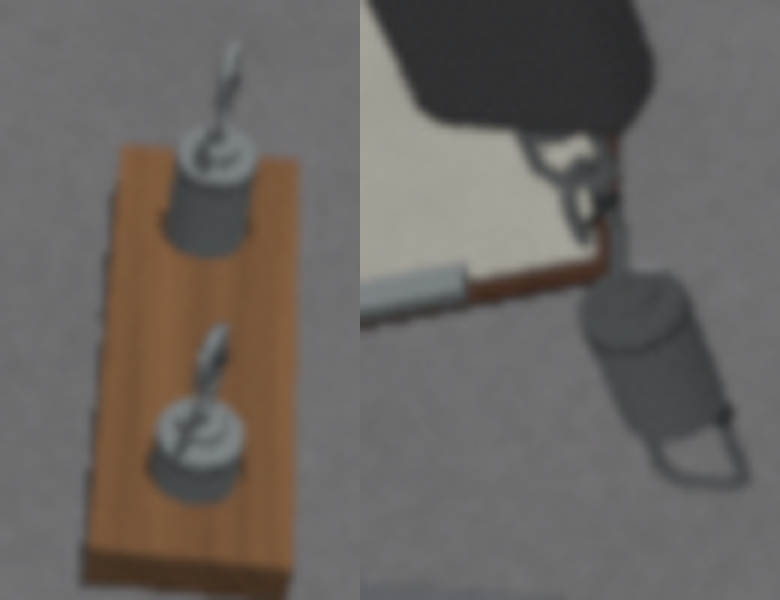

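View pics/c2.png

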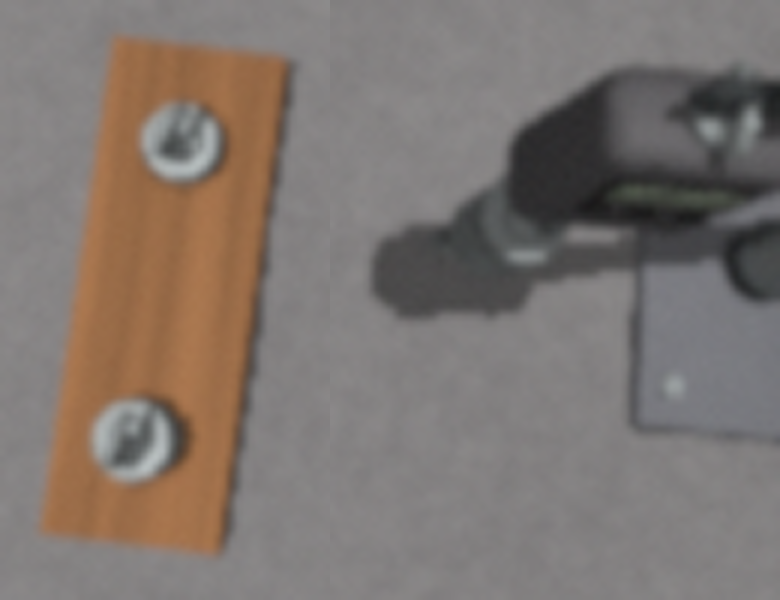

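The block crop shows the tall weight (upper in the scene view, lower in the top view), with its top disc centred at c2 (132,438). In c1 the eye's bar runs from about (668,478) to (740,485). Next I turn these into poses.

```bash
python3 - <<'E'
from h import *
np.set_printoptions(precision=1,suppress=True)
S=lambda u,v:("scene0",300+u/6,170+v/6); H=lambda u,v:("scene0",70+(u-360)/6,140+v/6)
T=lambda u,v:("top0",185+u/6,220+v/6); G=lambda u,v:("top0",370+(u-330)/6,185+v/6)
tl,tr,bl,br=[atz(*T(*p),24) for p in((113,37),(289,60),(42,532),(222,552))]
print("block",tl,tr,bl,br,"c",(tl+tr+bl+br)/4, "sizes",np.linalg.norm(tl-bl),np.linalg.norm(tl-tr))
d=(tl+tr-bl-br); print("long axis az",np.degrees(np.arctan2(d[1],d[0])))
print("tall top z68",atz(*T(132,438),68),atz(*S(216,155),68)); print("short top z46",atz(*T(181,140),46),atz(*S(202,433),46))
print("tri tall",tri(T(132,438),S(216,155)), "hook top tri", tri(S(233,45),T(115,455)))
print("plate bl/top-left edge",atz(*G(634,430),5),atz(*G(640,235),5))
for p in((420.7,256.7),(461,225),(460,260),(422,222)): print("plate",atz("top0",*p,5))
for p in((36,292),(86,294),(104,240),(60,237)): print("plate scene",atz("scene0",*p,5))
print("post base",atz("top0",443,229,5),atz("scene0",66,263,5))
print("arm end/chain",atz("top0",447,196,525),"post top",atz("top0",555,188,525))
print("bar L,R z .145",atz(*H(668,478),145),atz(*H(740,485),145))
print("foot centre z190",atz(*H(683,418),190),"topdisc z240",atz(*H(638,308),240))
E
```

```text
block [605.6 221.6  24. ] [595.9 142.8  24. ] [388.4 245.4  24. ] [380.2 167.3  24. ] c [492.5 194.3  24. ] sizes 218.48415035560376 79.33928394541523
long axis az -6.3645604003840095
tall top z68 [429.  202.3  68. ] [434.2 202.9  68. ]
short top z46 [557.4 187.6  46. ] [563.1 189.1  46. ]
tri tall [429.  203.4  62.7] hook top tri [422.6 204.1 119. ]
plate bl/top-left edge [ 529.5 -369.     5. ] [ 619.3 -375.9    5. ]
plate [ 529.4 -369.1    5. ]
plate [ 618. -486.    5.]
plate [ 521.1 -477.4    5. ]
plate [ 625.4 -377.1    5. ]
plate scene [ 680.1 -475.5    5. ]
plate scene [ 683.5 -362.1    5. ]
plate scene [ 531.7 -369.8    5. ]
plate scene [ 523.7 -482.9    5. ]
post base [ 606.4 -434.9    5. ] [ 601.5 -438.1    5. ]
arm end/chain [ 590.2 -240.9  525. ] post top [ 605.8 -422.9  525. ]
bar L,R z .145 [ 586.7 -269.3  145. ] [ 589.6 -243.   145. ]
foot centre z190 [ 599.3 -247.3  190. ] topdisc z240 [ 597.7 -247.6  240. ]
```

{"op": "play_rows", "data": {
  "series": [
    [18,-19,0,0,0,-0.975],
    [18,-19,0,0,0,-0.975],
    [18,-19,0,0,0,-0.975],
    [18,-19,0,0,0,-0.975],
    [18,-19,0,0,0,-0.975],
    [18,-19,0,0,0,-0.975],
    [18,-19,0,0,0,-0.975],
    [18,-19,0,0,0,-0.975],
    [18,-19,0,0,0,-0.975],
    [18,-19,0,0,0,-0.975],
    [18,-19,0,0,0,-0.975],
    [18,-19,0,0,0,-0.975],
    [18,-19,0,0,0,-0.975]
  ]
}}

```text
clock: 1.23
position: [438.7, 342.5, 256.1]
ee_rot: [-0.673, 0.74, 0.0, -0.0]
contact_force: [-0.1, -0.0, -0.7]
gripper_width: 85.7
grasp_force: 0.0
```

{"op": "play_rows", "data": {
  "series": [
    [0,0,0,-0.996,0.087,0],
    [0,0,0,-0.996,0.087,0],
    [0,0,0,-0.996,0.087,0],
    [0,0,0,-0.996,0.087,0],
    [0,0,0,-0.996,0.087,0],
    [0,0,0,-0.996,0.087,0],
    [0,0,0,-0.996,0.087,0],
    [0,0,0,-0.996,0.087,0],
    [0,0,0,-0.996,0.087,0],
    [0,0,0,-0.996,0.087,0],
    [0,0,0,-0.996,0.087,0],
    [0,0,0,0,0,0]
  ]
}}

```text
clock: 2.23
position: [437.5, 343.9, 251.6]
ee_rot: [-0.565, 0.616, -0.37, -0.405]
contact_force: [0.3, -0.4, -1.5]
gripper_width: 85.4
grasp_force: 0.0
```

```bash
python3 - <<'E'
from h import *
np.set_printoptions(precision=3,suppress=True)
s=read_state(); print(s['clock'],s['position'],s['joints'],s['contact_force']); M=R.from_quat(s['ee_rot']).as_matrix(); print(M.T)
snap("wrist","wrist1")
T=lambda u,v,z:atz("top0",u,v,z).round(0)
print("bottle",T(181,184,75),"carton",T(245,167,45),"calc",T(307,177,20))
E
```

```text
2.2333 [437.49  343.927 251.585] [ 1.111  0.723  0.031  0.372 -1.988 -1.258] [ 0.264 -0.359 -1.47 ]
[[-0.032 -0.396  0.918]
 [-0.996  0.087  0.003]
 [-0.081 -0.914 -0.397]]
bottle [709. 278.  75.] carton [765. 113.  45.] calc [746. -57.  20.]
```

View pics/wrist1.png

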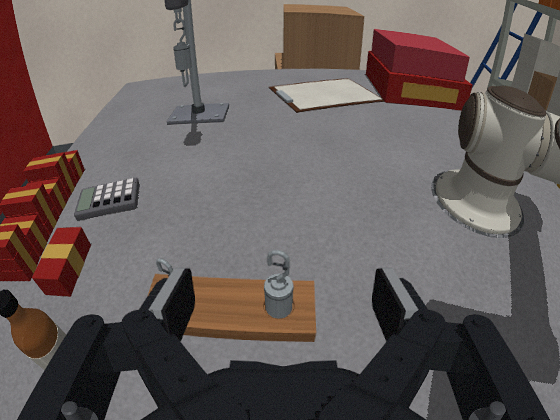

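The wrist view shows the tall weight at (279,298) with its hook in profile at (280,265), and the stand with the eye at (185,80). I'll enlarge the hook and the eye.

```bash
python3 - <<'E'
from h import *
def crop(t,x,y,w,h,s): return cv2.resize(cv2.imread(f"pics/{t}.png")[y:y+h,x:x+w],None,fx=s,fy=s,interpolation=cv2.INTER_CUBIC)
a=crop("wrist1",250,240,60,90,6);b=crop("wrist1",160,10,60,90,6)
cv2.imwrite("pics/c3.png",np.hstack([a,b]))
E
```

```text
(no output)
```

View pics/c3.png

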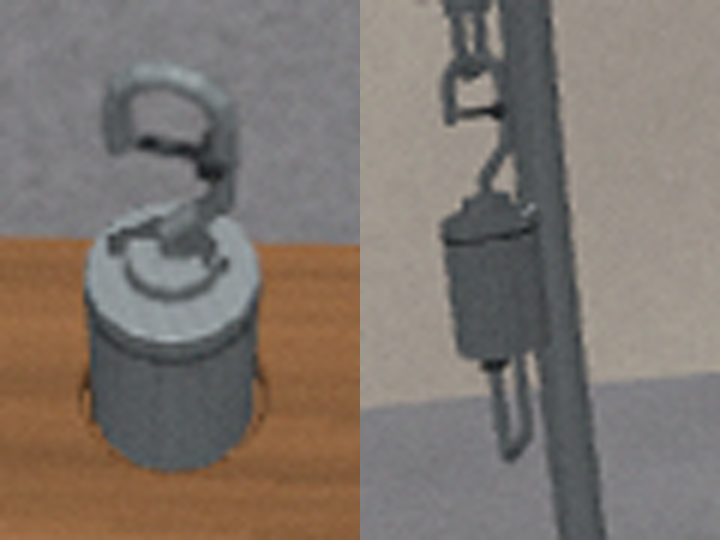

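```bash
python3 - <<'E'
from h import *
from scipy.optimize import least_squares
np.set_printoptions(precision=1,suppress=True)
W=lambda u,v:("wrist1",250+u/6,240+v/6); WE=lambda u,v:("wrist1",160+(u-360)/6,10+v/6)
S=lambda u,v:("scene0",300+u/6,170+v/6); H=lambda u,v:("scene0",70+(u-360)/6,140+v/6); T=lambda u,v:("top0",185+u/6,220+v/6)
# points in tall_mid frame
obs=[(W(173,279),(0,0,25)),(W(119,148),(9.5,0,57.5)),(W(115,110),(9.5,0,70)),(W(228,110),(-9.5,0,70)),(W(226,160),(-9.5,0,62)),(W(168,75),(0,0,80.5)),
 (S(216,155),(0,0,25)),(S(235,48),(0,0,80.5)),(T(132,438),(0,0,25))]
def res(p,full=False):
    M=R.from_euler('z',p[3],degrees=True).as_matrix(); r=[proj(o[0][0],M@np.array(o[1])+p[:3])-np.array(o[0][1:]) for o in obs]
    return np.array(r) if full else np.ravel(r)
for fixz in(0,1):
    f=(lambda q:res([q[0],q[1],43,q[2]])) if fixz else res
    s=least_squares(f,[430,202,0] if fixz else [430,202,43,0]); print(s.x,s.cost); 
print(res(s.x[:2].tolist()+[43,s.x[2]],True))
print("eye bar tri",tri(WE(512,450),H(704,482)),"bar L/R rays y", tri(WE(512,450),H(740,485)))
print("hung foot tri",tri(WE(500,350),H(683,410)),"top",tri(WE(491,215),H(638,303)))
for z in(130,135,140,145,150,155): print(z,atz(*H(704,482),z)[:2])
E
```

```text
[430.8 203.3  43.7 -14.1] 6.87952811916012
[430.7 202.8 -14. ] 7.010537927235965
[[-0.  -1.8]
 [-0.   1.2]
 [ 0.3 -0.1]
 [-0.4  2.2]
 [-0.2 -1.3]
 [ 0.4  0.2]
 [-0.1 -1. ]
 [-0.9  0.4]
 [-0.2 -0.7]]
eye bar tri [ 594.8 -252.2  151.4] bar L/R rays y [ 594.1 -240.5  153. ]
hung foot tri [ 594.4 -249.1  189.5] top [ 592.4 -250.1  238.3]
130 [ 575.4 -264. ]
135 [ 579.7 -261.4]
140 [ 584.  -258.7]
145 [ 588.4 -256.1]
150 [ 592.7 -253.5]
155 [ 597.1 -250.9]
```

{"op": "play_rows", "data": {
  "series": [
    [0,-10.4,-27],
    [0,-10.4,-27]
  ]
}}

```text
invalid input
```

{"op": "play_rows", "data": {
  "series": [
    [0,-10.4,-27.5,0,0,0],
    [0,-10.4,-27.5,0,0,0],
    [0,-10.4,-27.5,0,0,0],
    [0,-10.4,-27.5,0,0,0],
    [0,-10.4,-27.5,0,0,0],
    [0,-10.4,-27.5,0,0,0],
    [0,0,0,0,0,0],
    [0,0,0,0,0,0]
  ]
}}

```text
clock: 2.95
position: [438.5, 281.1, 92.1]
ee_rot: [-0.566, 0.619, -0.368, -0.401]
contact_force: [0.7, 0.8, 0.4]
gripper_width: 85.5
grasp_force: 0.0
```

{"op": "play_rows", "data": {
  "series": [
    [-0.9,-9.2,-4.7,0,0,0],
    [-0.9,-9.2,-4.7,0,0,0],
    [-0.9,-9.2,-4.7,0,0,0],
    [-0.9,-9.2,-4.7,0,0,0],
    [-0.9,-9.2,-4.7,0,0,0],
    [-0.9,-9.2,-4.7,0,0,0],
    [-0.9,-9.2,-4.7,0,0,0],
    [-0.9,-9.2,-4.7,0,0,0],
    [0,0,0,0,0,0],
    [0,0,0,0,0,0]
  ]
}}

```text
clock: 3.78
position: [431.0, 207.1, 53.6]
ee_rot: [-0.566, 0.619, -0.368, -0.402]
contact_force: [-0.0, 0.9, 0.7]
gripper_width: 85.1
grasp_force: 0.0
```

```bash
python3 - <<'E'
from h import *
im=snap("wrist","wrist2"); s=read_state(); print(s['position'],s['contact_force'],s['wrist_torque'],s['joints'])
cv2.imwrite("pics/c4.png",cv2.resize(im[200:420,150:430,::-1],None,fx=2,fy=2,interpolation=cv2.INTER_CUBIC))
E
```

```text
[431.20812018 207.78413706  53.6597103 ] [-0.30714797  0.56762433 -0.27882872] [ 1.81364508 -0.18682933 -0.01264788] [ 1.01728352  0.83784742 -0.3845666   0.42599341 -1.46658773 -1.41812506]
```

View pics/c4.png

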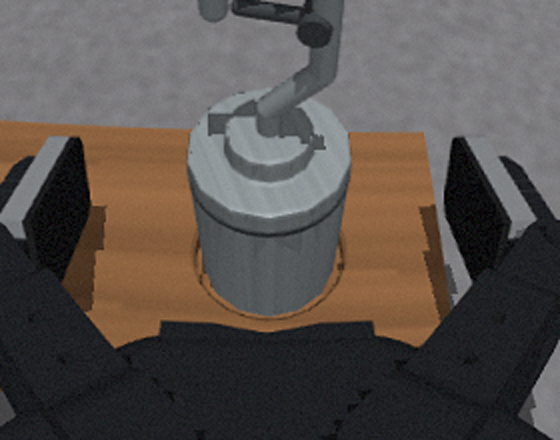

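The weight sits centred between the pads, both in line with it, so I close and lift.

{"op": "play_rows", "data": {
  "series": [
    [0,0,0,0,0,0],
    [0,0,0,0,0,0],
    [0,0,0,0,0,0],
    [0,0,0,0,0,0],
    [0,0,0,0,0,0],
    [0,0,0,0,0,0],
    [0,0,0,0,0,0],
    [0,0,0,0,0,0],
    [0,0,0,0,0,0],
    [0,0,0,0,0,0]
  ],
  "gripper": 0
}}

```text
clock: 4.67
position: [431.0, 208.0, 53.9]
ee_rot: [-0.566, 0.619, -0.368, -0.401]
contact_force: [-1.5, 2.9, 2.6]
gripper_width: 32.6
grasp_force: 59.3
```

{"op": "play_rows", "data": {
  "series": [
    [0,0,4,0,0,0],
    [0,0,4,0,0,0],
    [0,0,12,0,0,0],
    [0,0,20,0,0,0],
    [0,0,20,0,0,0],
    [0,0,20,0,0,0],
    [0,0,0,0,0,0],
    [0,0,0,0,0,0],
    [0,0,0,0,0,0]
  ]
}}

```text
clock: 5.42
position: [430.6, 207.3, 133.3]
ee_rot: [-0.566, 0.619, -0.368, -0.401]
contact_force: [1.0, 0.1, -3.3]
gripper_width: 32.3
grasp_force: 59.5
```

```bash
python3 - <<'E'
from h import *
im=snap("wrist","wrist3"); snap("scene","scene3"); s=read_state(); print(s['clock'],s['position'],s['contact_force'],s['wrist_torque'],s['gripper_width'])
a=cv2.resize(im[120:420,180:380,::-1],None,fx=2,fy=2,interpolation=cv2.INTER_CUBIC)
b=cv2.resize(cv2.imread("pics/scene3.png")[130:230,300:366],None,fx=6,fy=6,interpolation=cv2.INTER_CUBIC)
cv2.imwrite("pics/c5.png",np.hstack([a,b]))
E
```

```text
5.5167 [430.64808714 207.26520728 132.9104859 ] [-0.19345766  0.38047472 -3.33760572] [ 2.65889262 -0.1932488  -0.01302359] 32.42402725984995
```

View pics/c5.png

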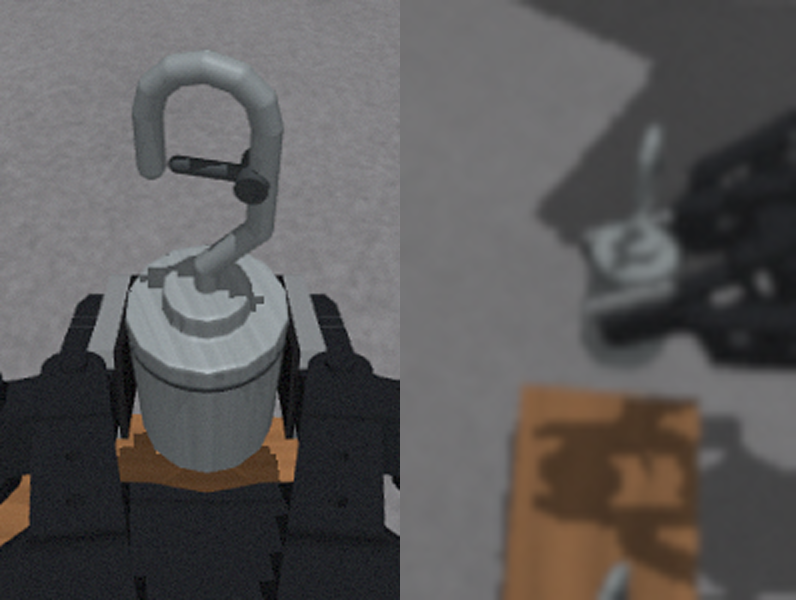

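```bash
cat > fit.py <<'E'
from h import *
from scipy.optimize import least_squares
np.set_printoptions(precision=2,suppress=True)
W=lambda u,v:(180+u/2,120+v/2)
obs=[(W(151,171),(9.5,0,57.5)),(W(149,110),(9.5,0,72)),(W(204,66),(0,0,80.5)),(W(268,122),(-9.5,0,72)),(W(263,170),(-9.5,0,62)),(W(207,282),(0,0,31)),(W(208,318),(0,0,25)),
 (W(128,318),None),(W(288,312),None)]
obs=obs[:7]
def res(p):
    M=R.from_euler('zyx',[p[3],p[4],p[5]],degrees=True).as_matrix()
    return np.array([proj("wrist3",M@np.array(m,float)+p[:3])-np.array(o) for o,m in obs])
def f(p): return np.r_[res(p).ravel(), p[4]/2,p[5]/2]
s=least_squares(f,[430,202,125,-14,0,0]); print(s.x); print(res(s.x))
s2=least_squares(lambda q:res(np.r_[q,0,0]).ravel(),[430,202,125,-14]); print(s2.x,s2.cost)
E
python3 fit.py
```

```text
[431.18 203.52 122.29 -18.89   0.01   2.8 ]
[[ 0.9   2.98]
 [-0.64 -2.12]
 [ 0.73 -0.4 ]
 [-0.91 -0.51]
 [ 0.08  1.11]
 [ 0.13  3.56]
 [-0.29 -4.74]]
[431.44 203.25 124.41 -18.39] 33.02559358925678
```

{"op": "play_rows", "data": {
  "series": [
    [5,-10,10,0,0,0.17],
    [10,-28,10,0,0,0.17],
    [10,-28,10,0,0,0.17],
    [10,-29,7,0,0,0.17],
    [10,-29,0,0,0,0.17],
    [10,-29,0,0,0,0.17],
    [10,-29,0,0,0,0.17],
    [10,-29,0,0,0,0.17],
    [10,-29,0,0,0,0.17],
    [10,-29,0,0,0,0.17],
    [10,-29,0,0,0,0.17],
    [9,-29,0,0,0,0.13],
    [0,0,-12,0,0,0],
    [0,0,-16,0,0,0],
    [0,0,-16,0,0,0],
    [0,0,-16,0,0,0],
    [0,0,-10,0,0,0],
    [0,0,0,0,0,0],
    [0,0,0,0,0,0]
  ]
}}

```text
clock: 7.1
position: [544.7, -119.4, 100.0]
ee_rot: [0.628, -0.556, 0.408, 0.361]
contact_force: [-0.5, -0.5, -2.7]
gripper_width: 32.2
grasp_force: 60.7
```

```bash
python3 - <<'E'
from h import *
np.set_printoptions(precision=3,suppress=True)
im=snap("wrist","wrist4"); s=read_state(); print(s['clock'],s['position'],s['contact_force'],s['joints'],s['gripper_width']); print(R.from_quat(s['ee_rot']).as_matrix().T)
sc=snap("scene","scene4")
a=cv2.resize(im[0:300,130:330,::-1],None,fx=2,fy=2,interpolation=cv2.INTER_CUBIC)
b=cv2.resize(sc[140:240,70:136,::-1],None,fx=6,fy=6,interpolation=cv2.INTER_CUBIC)
cv2.imwrite("pics/c6.png",np.hstack([a,b]))
print(proj("wrist4",(594.5,-251.5,150)))
E
```

```text
7.15 [ 545.01  -119.222  100.72 ] [ 0.756  0.564 -3.677] [ 0.313  0.632 -0.843  1.339 -1.173 -1.47 ] 32.12045991817255
[[ 0.048 -0.404  0.914]
 [-0.993 -0.121 -0.001]
 [ 0.111 -0.907 -0.406]]
[234.844  78.122]
```

View pics/c6.png

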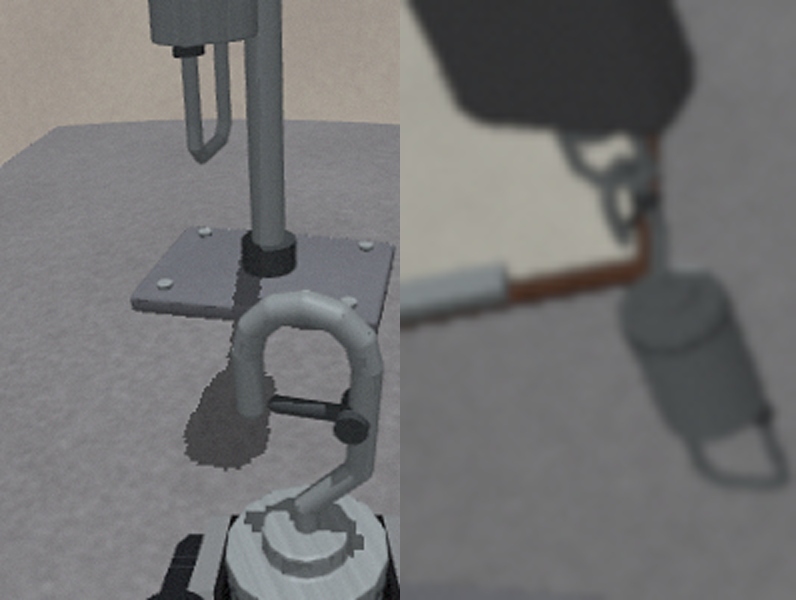

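```bash
cat > fit2.py <<'E'
from h import *
from scipy.optimize import least_squares
np.set_printoptions(precision=2,suppress=True)
W=lambda u,v:("wrist4",130+u/2,v/2); S=lambda u,v:("scene4",70+(u-400)/6,140+v/6)
# p: x,y,zb,yaw,zf ; model points: bar near end, bar far end, bar mid, legs at foot, cylinder axis at foot
def pts(p):
    M=R.from_euler('z',p[3],degrees=True).as_matrix(); b=np.array(p[:3])
    q=lambda y,z:(M@np.array([0,y,0]))+np.array([p[0],p[1],z])
    return [(W(203,155),q(13,p[2])),(W(226,137),q(-13,p[2])),(W(190,47),q(14.5,p[4]-2)),(W(221,43),q(-14.5,p[4])),(W(203,28),q(0,p[4])),
            (S(710,470),q(-13,p[2])),(S(777,481),q(13,p[2])),(S(742,480),q(0,p[2])),(S(720,416),q(0,p[4])),(S(690,440),q(-14.5,p[4]))]
def f(p): return np.r_[np.ravel([(proj(o[0],m)-np.array(o[1:]))*(1 if o[0][0]=='w' else 2) for o,m in pts(p)]),(p[4]-190)/1.5]
s=least_squares(f,[594,-251,150,-4,190]); print(s.x,s.cost); print(f(s.x)[:-1].reshape(-1,2))
s=least_squares(lambda p:f(p)[[*range(10),-1]],[594,-251,150,-4,190]); print("wrist only",s.x)
# hook in wrist4
h=[(W(251,412),(9.5,0,57.5)),(W(250,345),(9.5,0,72)),(W(308,307),(0,0,80.5)),(W(368,352),(-9.5,0,72)),(W(362,400),(-9.5,0,62)),(W(311,565),(0,0,25))]
def g(p):
    M=R.from_euler('zyx',p[3:6],degrees=True).as_matrix()
    return np.r_[np.ravel([proj(o[0],M@np.array(m,float)+p[:3])-np.array(o[1:]) for o,m in h]),(p[4:6])/2]
s=least_squares(g,[546,-123,90,-4,0,0]); print("weight",s.x,s.cost); print(g(s.x)[:-2].reshape(-1,2))
E
python3 fit2.py
```

```text
[ 593.96 -251.36  154.1    -1.45  189.8 ] 144.5450231779248
[[ -1.89   1.18]
 [ -2.78  -1.48]
 [  0.24   4.37]
 [ -2.28  -3.77]
 [  0.53   6.96]
 [ -0.37   1.95]
 [  1.91  -1.01]
 [  1.26  -1.03]
 [ -1.43  -3.12]
 [ -5.59 -11.51]]
wrist only [ 600.   -276.61  145.78   -6.31  188.09]
weight [ 545.03 -118.99   88.68   -2.25    1.45    8.24] 36.760154058407046
[[ 1.42  3.77]
 [-0.31 -0.08]
 [-0.57 -3.8 ]
 [-0.67  0.28]
 [ 1.13  3.04]
 [-1.03 -3.57]]
```

{"op": "play_rows", "data": {
  "series": [
    [2,-10,0,0,0,0],
    [2,-16,0,0,0,0],
    [2,-20,0,0,0,0],
    [2,-20,0,0,0,0],
    [2,-20,0,0,0,0],
    [2,-16,0,0,0,0],
    [2,-14,0,0,0,0],
    [1.7,-10,0,0,0,0],
    [0,0,0,0,0,0],
    [0,0,0,0,0,0],
    [0,0,0,0,0,0]
  ]
}}

```text
clock: 8.12
position: [560.8, -244.8, 101.3]
ee_rot: [0.628, -0.556, 0.409, 0.36]
contact_force: [0.3, -0.3, -3.4]
gripper_width: 32.5
grasp_force: 60.9
```

```bash
python3 - <<'E'
from h import *
np.set_printoptions(precision=3,suppress=True)
im=snap("wrist","wrist5"); s=read_state(); print(s['clock'],s['position'],s['contact_force'],s['gripper_width'])
sc=snap("scene","scene5")
a=cv2.resize(im[0:250,180:380,::-1],None,fx=2,fy=2,interpolation=cv2.INTER_CUBIC)
b=cv2.resize(sc[180:240,70:130,::-1],None,fx=6.5,fy=500/60,interpolation=cv2.INTER_CUBIC)
cv2.imwrite("pics/c7.png",np.hstack([a,b]))
E
```

```text
8.1667 [ 560.864 -244.536  101.12 ] [ 0.336  0.823 -2.718] 32.426996001597736
```

View pics/c7.png

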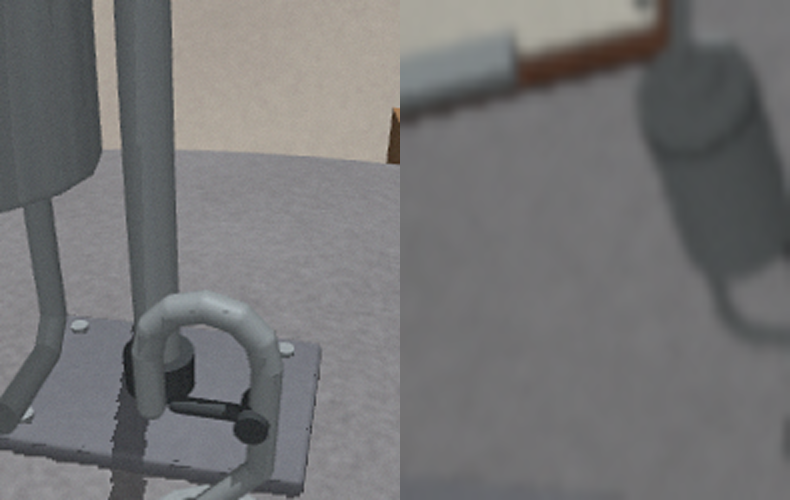

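c7 shows the eye's bar running from its near end at about (5,418) to its far bend at (55,335), with the far leg rising to (37,205). The hook's bow top is at (205,308), its tip end at (150,412) and its shank at (265,375). Next is the relative geometry.

```bash
python3 - <<'E'
from h import *
np.set_printoptions(precision=1,suppress=True)
W=lambda u,v:("wrist5",180+u/2,v/2)
def aty(t,Y):
    e,d=ray(*t); return e+d*(Y-e[1])/d[1]
for Y in(-246,-250,-254):
    print(Y,"bow",aty(W(205,308),Y),"tip end",aty(W(150,412),Y),"tipside",aty(W(150,350),Y),"shank",aty(W(265,375),Y),"barmid",aty(W(32,375),Y))
print("eye",cal("wrist5")["eye"])
for Y in(-262,-265,-268): print("far corner/leg",Y,aty(W(56,335),Y),aty(W(37,207),Y))
for Y in(-236,-239): print("near",Y,aty(W(5,418),Y))
S=lambda u,v:("scene5",70+(u-400)/6.5,180+v/(500/60))
print("scene bar left bend", S(740,325), [atz(*S(735,320),z) for z in(150,153)])
# residual-shaped check: predicted pixels of hook in crop coords
for n,p in dict(bow=(562.1,-248.2,171),tip=(571.6,-248.6,148)).items(): q=proj("wrist5",p); print(n,(q[0]-180)*2,q[1]*2)
E
```

```text
-246 bow [ 562.  -246.   174.2] tip end [ 570.8 -246.   154.4] tipside [ 570.1 -246.   166.5] shank [ 553.2 -246.   163.4] barmid [ 589.5 -246.   160.3]
-250 bow [ 562.5 -250.   171.7] tip end [ 571.8 -250.   150.9] tipside [ 571.  -250.   163.6] shank [ 553.2 -250.   160.3] barmid [ 591.5 -250.   157.1]
-254 bow [ 563.  -254.   169.2] tip end [ 572.7 -254.   147.3] tipside [ 571.9 -254.   160.6] shank [ 553.3 -254.   157.2] barmid [ 593.5 -254.   153.8]
eye [ 552.5 -170.7  221.5]
far corner/leg -262 [ 591.  -262.   156.9] [ 590.9 -262.   181.9]
far corner/leg -265 [ 592.3 -265.   154.8] [ 592.1 -265.   180.6]
far corner/leg -268 [ 593.5 -268.   152.7] [ 593.4 -268.   179.3]
near -236 [ 590.5 -236.   160. ]
near -239 [ 592.3 -239.   157.1]
scene bar left bend ('scene5', 122.3076923076923, 219.0) [array([ 587.5, -267.2,  150. ]), array([ 590.2, -265.6,  153. ])]
bow 206.10783725644364 318.9871047775272
tip 150.42247640688117 430.49774267806396
```

```bash
python3 - <<'E'
from h import *
np.set_printoptions(precision=1,suppress=True)
W=lambda u,v:("wrist5",180+u/2,v/2)
def aty(t,Y):
    e,d=ray(*t); return e+d*(Y-e[1])/d[1]
for Y in(-256,-259,-262): print(aty(W(100,168),Y), aty(W(90,178),Y))
# near rim of the underside: lowest visible rim points, plane y
for Y in(-236,-240,-244): print(aty(W(45,202),Y), aty(W(20,208),Y))
im=cv2.imread("pics/wrist5.png"); g=cv2.cvtColor(im,cv2.COLOR_BGR2GRAY)
E
```

```text
[ 578.  -256.   190.7] [ 579.6 -256.   189.1]
[ 578.9 -259.   189.6] [ 580.6 -259.   188. ]
[ 579.8 -262.   188.5] [ 581.5 -262.   186.8]
[ 578.9 -236.   193.8] [ 582.1 -236.   193.1]
[ 580.5 -240.   192.1] [ 583.9 -240.   191.4]
[ 582.1 -244.   190.4] [ 585.7 -244.   189.6]
```

{"op": "play_rows", "data": {
  "series": [
    [0,0,3,0,0,0],
    [0,0,3,0,0,0],
    [0,0,3,0,0,0],
    [0,0,3.2,0,0,0],
    [0,0,0,0,0,0],
    [0,0,0,0,0,0],
    [0,0,0,0,0,0]
  ]
}}

```text
clock: 8.8
position: [560.6, -245.2, 113.0]
ee_rot: [0.628, -0.556, 0.408, 0.36]
contact_force: [0.1, 1.0, -3.2]
gripper_width: 32.7
grasp_force: 60.9
```

{"op": "play_rows", "data": {
  "series": [
    [2,-0.1,0,0,0,0],
    [2,-0.1,0,0,0,0],
    [2,-0.1,0,0,0,0],
    [2,-0.1,0,0,0,0],
    [2,-0.1,0,0,0,0],
    [2,-0.1,0,0,0,0],
    [2,-0.1,0,0,0,0],
    [2,-0.1,0,0,0,0],
    [0,0,0,0,0,0],
    [0,0,0,0,0,0]
  ]
}}

```text
clock: 9.63
position: [576.7, -246.1, 112.9]
ee_rot: [0.628, -0.556, 0.408, 0.36]
contact_force: [0.3, 0.0, -3.1]
gripper_width: 32.5
grasp_force: 60.9
```

{"op": "play_rows", "data": {
  "series": [
    [2,0,0,0,0,0],
    [2,0,0,0,0,0],
    [2,0,0,0,0,0],
    [2,0,0,0,0,0],
    [2,0,0,0,0,0],
    [2,0,0,0,0,0],
    [1.5,0,0,0,0,0],
    [0,0,0,0,0,0],
    [0,0,0,0,0,0],
    [0,0,0,0,0,0]
  ]
}}

```text
clock: 10.47
position: [590.0, -246.1, 112.9]
ee_rot: [0.628, -0.556, 0.408, 0.36]
contact_force: [0.2, 0.4, -2.6]
gripper_width: 32.5
grasp_force: 60.9
```

```bash
python3 - <<'E'
from h import *
a=snap("wrist","wrist6");b=snap("scene","scene6"); s=read_state(); print(s['clock'],s['position'],s['contact_force'],s['wrist_torque'])
# did the hanging weight move? compare scene patches
for n in("scene5",):
    A=cv2.imread("pics/scene5.png",0).astype(np.float32);B=cv2.imread("pics/scene6.png",0).astype(np.float32)
    for box in((185,213,107,122),(150,185,72,112)):
        r=slice(box[0],box[1]),slice(box[2],box[3]); print(cv2.phaseCorrelate(A[r].copy(),B[r].copy()), np.abs(A[r]-B[r]).mean())
E
```

```text
10.5667 [ 590.00064143 -246.12770626  112.87712592] [ 0.4235279   0.34495018 -2.75117228] [ 2.61050321  0.34664743 -0.04810057]
((0.4591840356981933, -0.05532722937990364), 0.9852385881212022) 0.54285717
((0.031903621940717386, 0.006189882014744796), 0.993013360315106) 0.62285715
```

{"op": "play_rows", "data": {
  "series": [
    [0,0,-1,0,0,0],
    [0,0,-1,0,0,0],
    [0,0,-1,0,0,0],
    [0,0,-1,0,0,0],
    [0,0,-1,0,0,0],
    [0,0,-1,0,0,0],
    [0,0,0,0,0,0],
    [0,0,0,0,0,0]
  ]
}}

```text
clock: 11.23
position: [590.1, -246.1, 106.8]
ee_rot: [0.628, -0.556, 0.408, 0.36]
contact_force: [0.5, -0.4, -3.5]
gripper_width: 32.8
grasp_force: 60.9
```

{"op": "play_rows", "data": {
  "series": [
    [0,0,-1,0,0,0],
    [0,0,-1,0,0,0],
    [0,0,-1,0,0,0],
    [0,0,0,0,0,0],
    [0,0,0,0,0,0],
    [0,0,0,0,0,0]
  ]
}}

```text
clock: 11.73
position: [590.4, -246.2, 104.5]
ee_rot: [0.627, -0.556, 0.409, 0.36]
contact_force: [0.6, 0.2, -0.0]
gripper_width: 32.7
grasp_force: 60.9
```

```bash
python3 - <<'E'
from h import *
f=[]
for i in range(3): b=snap("scene","scene7"); f.append(read_state()['contact_force'])
print(np.mean(f,0), read_state()['position'])
A=cv2.imread("pics/scene5.png",0).astype(np.float32);B=cv2.imread("pics/scene7.png",0).astype(np.float32)
r=slice(185,213),slice(107,122); print(cv2.phaseCorrelate(A[r].copy(),B[r].copy()))
E
```

```text
[ 0.22521416 -0.21260862  0.29389812] [ 590.2495349  -246.15366426  104.22448163]
((0.4854400650972899, -0.0021363558228877366), 0.9847270623842875)
```

{"op": "play_rows", "data": {
  "series": [
    [0,0,-1,0,0,0],
    [0,0,0,0,0,0],
    [0,0,0,0,0,0]
  ]
}}

```text
clock: 12.13
position: [590.2, -246.1, 103.0]
ee_rot: [0.627, -0.556, 0.408, 0.36]
contact_force: [0.1, 0.0, 0.9]
gripper_width: 32.6
grasp_force: 60.9
```

{"op": "play_rows", "data": {
  "series": [
    [0,0,-1,0,0,0],
    [0,0,0,0,0,0],
    [0,0,0,0,0,0]
  ]
}}

```text
clock: 12.38
position: [590.2, -246.2, 102.1]
ee_rot: [0.627, -0.556, 0.408, 0.36]
contact_force: [0.7, 0.0, 1.7]
gripper_width: 32.2
grasp_force: 60.9
```

The force rises softly at about 0.8 N/mm, which is the latch spring and not the tip on the bar. I keep drawing down.

{"op": "play_rows", "data": {
  "series": [
    [0,0,-1,0,0,0],
    [0,0,-1,0,0,0],
    [0,0,0,0,0,0],
    [0,0,0,0,0,0]
  ]
}}

```text
clock: 12.72
position: [590.1, -246.1, 99.7]
ee_rot: [0.628, -0.556, 0.408, 0.36]
contact_force: [-0.4, 0.2, 0.5]
gripper_width: 32.5
grasp_force: 60.9
```

{"op": "play_rows", "data": {
  "series": [
    [0,0,-1,0,0,0],
    [0,0,-1,0,0,0],
    [0,0,0,0,0,0],
    [0,0,0,0,0,0]
  ]
}}

```text
clock: 13.05
position: [589.9, -246.0, 97.2]
ee_rot: [0.628, -0.556, 0.408, 0.36]
contact_force: [-0.4, -0.1, -0.9]
gripper_width: 32.5
grasp_force: 60.9
```

{"op": "play_rows", "data": {
  "series": [
    [0,0,-1,0,0,0],
    [0,0,0,0,0,0],
    [0,0,0,0,0,0],
    [0,0,0,0,0,0]
  ]
}}

```text
clock: 13.38
position: [590.1, -246.1, 96.7]
ee_rot: [0.628, -0.556, 0.408, 0.36]
contact_force: [-0.1, -0.2, -1.0]
gripper_width: 32.5
grasp_force: 60.9
```

{"op": "play_rows", "data": {
  "series": [
    [0,0,-1,0,0,0],
    [0,0,0,0,0,0],
    [0,0,0,0,0,0],
    [0,0,0,0,0,0]
  ]
}}

```text
clock: 13.72
position: [590.1, -246.1, 95.8]
ee_rot: [0.628, -0.556, 0.408, 0.36]
contact_force: [-0.2, -0.5, 0.3]
gripper_width: 32.7
grasp_force: 60.9
```

```bash
python3 - <<'E'
from h import *
f=[]
for i in range(3): b=snap("scene","scene8"); f.append(read_state()['contact_force'])
snap("wrist","wrist8")
print(np.mean(f,0), read_state()['position'])
A=cv2.imread("pics/scene5.png",0).astype(np.float32);B=cv2.imread("pics/scene8.png",0).astype(np.float32)
r=slice(185,213),slice(107,122); print(cv2.phaseCorrelate(A[r].copy(),B[r].copy()))
E
```

```text
[-0.3483048   0.06819667  0.08060062] [ 590.11972049 -246.07478125   95.81314972]
((0.46613567473538, 0.17848981439911604), 0.9998987791273329)
```

{"op": "play_rows", "data": {
  "series": [
    [0,0,-1,0,0,0],
    [0,0,0,0,0,0],
    [0,0,0,0,0,0],
    [0,0,0,0,0,0]
  ]
}}

```text
clock: 14.25
position: [590.0, -246.1, 94.7]
ee_rot: [0.628, -0.556, 0.408, 0.36]
contact_force: [0.1, 0.6, 0.1]
gripper_width: 32.4
grasp_force: 60.9
```

{"op": "play_rows", "data": {
  "series": [
    [0,0,-1,0,0,0],
    [0,0,0,0,0,0],
    [0,0,0,0,0,0],
    [0,0,0,0,0,0]
  ]
}}

```text
clock: 14.58
position: [589.7, -245.9, 92.7]
ee_rot: [0.628, -0.557, 0.407, 0.36]
contact_force: [0.3, -0.1, -3.7]
gripper_width: 32.3
grasp_force: 60.9
```

{"op": "play_rows", "data": {
  "series": [
    [0,0,-1,0,0,0],
    [0,0,0,0,0,0],
    [0,0,0,0,0,0],
    [0,0,0,0,0,0]
  ]
}}

```text
clock: 14.92
position: [590.0, -246.1, 92.6]
ee_rot: [0.628, -0.556, 0.408, 0.36]
contact_force: [0.2, -0.0, -2.0]
gripper_width: 32.5
grasp_force: 60.9
```

The force vanished at TCP z of about 92.7, just where the latch should snap. Next I go on down to the seat.

{"op": "play_rows", "data": {
  "series": [
    [0,0,-1,0,0,0],
    [0,0,0,0,0,0],
    [0,0,0,0,0,0],
    [0,0,0,0,0,0]
  ]
}}

```text
clock: 15.25
position: [590.1, -246.1, 91.9]
ee_rot: [0.628, -0.556, 0.408, 0.36]
contact_force: [0.6, 0.0, -3.4]
gripper_width: 32.5
grasp_force: 60.9
```

{"op": "play_rows", "data": {
  "series": [
    [0,0,-1,0,0,0],
    [0,0,0,0,0,0],
    [0,0,0,0,0,0],
    [0,0,0,0,0,0]
  ]
}}

```text
clock: 15.58
position: [590.2, -246.1, 90.9]
ee_rot: [0.628, -0.556, 0.408, 0.36]
contact_force: [0.6, 0.2, -2.7]
gripper_width: 32.8
grasp_force: 60.9
```

{"op": "play_rows", "data": {
  "series": [
    [0,0,-0.5,0,0,0],
    [0,0,0,0,0,0],
    [0,0,0,0,0,0],
    [0,0,0,0,0,0]
  ]
}}

```text
clock: 15.92
position: [590.1, -246.1, 90.4]
ee_rot: [0.628, -0.556, 0.408, 0.36]
contact_force: [0.5, 0.0, -3.7]
gripper_width: 32.5
grasp_force: 60.9
```

{"op": "play_rows", "data": {
  "series": [
    [0,0,-1,0,0,0],
    [0,0,0,0,0,0],
    [0,0,0,0,0,0],
    [0,0,0,0,0,0]
  ]
}}

```text
clock: 16.25
position: [590.2, -246.1, 89.4]
ee_rot: [0.628, -0.556, 0.408, 0.36]
contact_force: [-0.3, 0.2, -2.4]
gripper_width: 32.4
grasp_force: 60.9
```

{"op": "play_rows", "data": {
  "series": [
    [0,0,-0.5,0,0,0],
    [0,0,0,0,0,0],
    [0,0,0,0,0,0],
    [0,0,0,0,0,0]
  ]
}}

```text
clock: 16.58
position: [590.2, -246.1, 88.9]
ee_rot: [0.628, -0.556, 0.408, 0.36]
contact_force: [-0.2, -0.4, -3.1]
gripper_width: 32.7
grasp_force: 60.9
```

{"op": "play_rows", "data": {
  "series": [
    [0,0,-0.5,0,0,0],
    [0,0,0,0,0,0],
    [0,0,0,0,0,0],
    [0,0,0,0,0,0]
  ]
}}

```text
clock: 16.92
position: [590.2, -246.1, 88.5]
ee_rot: [0.628, -0.556, 0.408, 0.36]
contact_force: [-0.8, -0.1, -3.3]
gripper_width: 32.1
grasp_force: 60.9
```

{"op": "play_rows", "data": {
  "series": [
    [0,0,-0.5,0,0,0],
    [0,0,0,0,0,0],
    [0,0,0,0,0,0],
    [0,0,0,0,0,0]
  ]
}}

```text
clock: 17.25
position: [590.3, -246.2, 88.3]
ee_rot: [0.627, -0.556, 0.409, 0.36]
contact_force: [-0.2, 0.9, -2.0]
gripper_width: 32.5
grasp_force: 60.9
```

{"op": "play_rows", "data": {
  "series": [
    [0,0,-0.5,0,0,0],
    [0,0,0,0,0,0],
    [0,0,0,0,0,0],
    [0,0,0,0,0,0]
  ]
}}

```text
clock: 17.58
position: [590.4, -246.2, 88.1]
ee_rot: [0.627, -0.556, 0.409, 0.36]
contact_force: [0.9, 0.5, 1.6]
gripper_width: 32.4
grasp_force: 60.9
```

{"op": "play_rows", "data": {
  "series": [
    [0,0,-0.4,0,0,0],
    [0,0,0,0,0,0],
    [0,0,0,0,0,0],
    [0,0,0,0,0,0]
  ]
}}

```text
clock: 17.92
position: [590.5, -246.3, 87.9]
ee_rot: [0.627, -0.556, 0.409, 0.36]
contact_force: [0.5, 0.6, 4.2]
gripper_width: 32.4
grasp_force: 60.9
```

{"op": "play_rows", "data": {
  "series": [
    [0,0,-0.25,0,0,0],
    [0,0,-0.25,0,0,0],
    [0,0,0,0,0,0],
    [0,0,0,0,0,0],
    [0,0,0,0,0,0],
    [0,0,0,0,0,0]
  ]
}}

```text
clock: 18.42
position: [590.6, -246.3, 87.8]
ee_rot: [0.627, -0.556, 0.409, 0.361]
contact_force: [0.2, 0.6, 4.8]
gripper_width: 32.1
grasp_force: 61.0
```

{"op": "play_rows", "data": {
  "series": [
    [0,0,0,0,0,0],
    [0,0,0,0,0,0],
    [0,0,0,0,0,0]
  ]
}}

```text
clock: 18.67
position: [590.6, -246.4, 87.8]
ee_rot: [0.627, -0.556, 0.409, 0.361]
contact_force: [-0.4, -1.0, 5.4]
gripper_width: 32.2
grasp_force: 61.0
```

```bash
python3 - <<'E'
from h import *
f=[]
for i in range(4): get_image("top"); f.append(read_state()['contact_force'])
print(np.round(f,2), np.mean(f,0), read_state()['position'], read_state()['clock'])
E
```

```text
[[ 0.17 -0.8   5.74]
 [-0.23  0.61  6.31]
 [-0.69  0.15  6.06]
 [ 0.34  1.01  5.77]] [-0.10324833  0.24178658  5.9699625 ] [ 590.65089055 -246.35005411   87.78593872] 18.8667
```

{"op": "play_rows", "data": {
  "series": [
    [0,0,-0.25,0,0,0],
    [0,0,0,0,0,0],
    [0,0,0,0,0,0],
    [0,0,0,0,0,0],
    [0,0,0,0,0,0],
    [0,0,0,0,0,0],
    [0,0,0,0,0,0],
    [0,0,0,0,0,0],
    [0,0,0,0,0,0]
  ]
}}

```text
clock: 19.62
position: [590.7, -246.4, 87.8]
ee_rot: [0.627, -0.556, 0.41, 0.361]
contact_force: [-0.0, 0.6, 6.0]
gripper_width: 32.8
grasp_force: 61.0
```

```bash
python3 - <<'E'
from h import *
f=[]
for i in range(5): get_image("top"); f.append(read_state()['contact_force'][2])
print(np.round(f,2), np.mean(f), read_state()['position'], read_state()['clock'])
E
```

```text
[6.07 6.84 7.01 5.78 6.69] 6.4757322945874405 [ 590.72866962 -246.38349778   87.74105708] 19.8667
```

{"op": "play_rows", "data": {
  "series": [
    [0,0,-0.3,0,0,0],
    [0,0,0,0,0,0],
    [0,0,0,0,0,0],
    [0,0,0,0,0,0],
    [0,0,0,0,0,0],
    [0,0,0,0,0,0],
    [0,0,0,0,0,0],
    [0,0,0,0,0,0]
  ]
}}

```text
clock: 20.53
position: [590.8, -246.5, 87.7]
ee_rot: [0.626, -0.556, 0.41, 0.361]
contact_force: [0.1, -0.7, 6.7]
gripper_width: 32.4
grasp_force: 61.0
```

{"op": "play_rows", "data": {
  "series": [
    [0,0,0.5,0,0,0],
    [0,0,0.5,0,0,0],
    [0,0,0.5,0,0,0],
    [0,0,0,0,0,0],
    [0,0,0,0,0,0],
    [0,0,0,0,0,0],
    [0,0,0,0,0,0]
  ]
}}

```text
clock: 21.12
position: [590.3, -246.2, 87.8]
ee_rot: [0.627, -0.556, 0.409, 0.36]
contact_force: [0.7, -0.0, 5.5]
gripper_width: 32.7
grasp_force: 61.0
```

{"op": "play_rows", "data": {
  "series": [
    [0,0,0.3,0,0,0],
    [0,0,0.2,0,0,0],
    [0,0,0,0,0,0],
    [0,0,0,0,0,0],
    [0,0,0,0,0,0]
  ]
}}

```text
clock: 21.53
position: [590.1, -246.1, 87.9]
ee_rot: [0.628, -0.556, 0.408, 0.36]
contact_force: [0.2, -0.2, 3.7]
gripper_width: 32.3
grasp_force: 61.0
```

```bash
python3 - <<'E'
from h import *
f=[]
for i in range(5): get_image("top"); f.append(read_state()['contact_force'][2])
print(np.round(f,2), np.mean(f), read_state()['position'], read_state()['clock'])
E
```

```text
[4.12 4.91 5.09 4.42 3.17] 4.342420694279777 [ 590.11530116 -246.06633107   87.87660743] 21.7833
```

{"op": "play_rows", "data": {
  "series": [
    [0,0,0.3,0,0,0],
    [0,0,0.2,0,0,0],
    [0,0,0,0,0,0],
    [0,0,0,0,0,0],
    [0,0,0,0,0,0],
    [0,0,0,0,0,0]
  ]
}}

```text
clock: 22.28
position: [590.0, -246.0, 88.0]
ee_rot: [0.628, -0.556, 0.408, 0.36]
contact_force: [-0.2, -0.4, 1.3]
gripper_width: 32.7
grasp_force: 61.0
```

{"op": "play_rows", "data": {
  "series": [
    [0,0,0.2,0,0,0],
    [0,0,0,0,0,0],
    [0,0,0,0,0,0],
    [0,0,0,0,0,0],
    [0,0,0,0,0,0],
    [0,0,0,0,0,0]
  ]
}}

```text
clock: 22.78
position: [590.0, -246.0, 88.2]
ee_rot: [0.628, -0.556, 0.408, 0.36]
contact_force: [-0.7, 0.2, -0.8]
gripper_width: 32.6
grasp_force: 61.1
```

{"op": "play_rows", "data": {
  "series": [
    [0,0,0,0,0,0],
    [0,0,0,0,0,0],
    [0,0,0,0,0,0],
    [0,0,0,0,0,0],
    [0,0,0,0,0,0],
    [0,0,0,0,0,0],
    [0,0,0,0,0,0],
    [0,0,0,0,0,0],
    [0,0,0,0,0,0],
    [0,0,0,0,0,0]
  ],
  "gripper": 0.85
}}

```text
clock: 23.62
position: [590.1, -246.1, 88.7]
ee_rot: [0.628, -0.556, 0.408, 0.36]
contact_force: [-0.5, -0.2, -0.2]
gripper_width: 72.7
grasp_force: 0.0
```

{"op": "play_rows", "data": {
  "series": [
    [-0.5,4,1.8,0,0,0],
    [-1,8,3.6,0,0,0],
    [-1,9,4,0,0,0],
    [-1,9,4,0,0,0],
    [-1,9,4,0,0,0],
    [-1,9,4,0,0,0],
    [-1,9,4,0,0,0],
    [-1,9,4,0,0,0],
    [-1,9,4,0,0,0],
    [-1,9,4,0,0,0],
    [-1,9,4,0,0,0],
    [-1,9,4,0,0,0],
    [-1,9,4,0,0,0],
    [0,0,0,0,0,0],
    [0,0,0,0,0,0]
  ]
}}

```text
clock: 24.87
position: [577.8, -134.1, 138.4]
ee_rot: [0.628, -0.556, 0.409, 0.36]
contact_force: [-0.5, -0.7, -0.8]
gripper_width: 72.4
grasp_force: 0.0
```

{"op": "play_rows", "data": {
  "series": [
    [0,0,0,0,0,0],
    [0,0,0,0,0,0],
    [0,0,0,0,0,0],
    [0,0,0,0,0,0],
    [0,0,0,0,0,0],
    [0,0,0,0,0,0],
    [0,0,0,0,0,0],
    [0,0,0,0,0,0],
    [0,0,0,0,0,0],
    [0,0,0,0,0,0],
    [0,0,0,0,0,0],
    [0,0,0,0,0,0],
    [0,0,0,0,0,0],
    [0,0,0,0,0,0],
    [0,0,0,0,0,0],
    [0,0,0,0,0,0],
    [0,0,0,0,0,0],
    [0,0,0,0,0,0],
    [0,0,0,0,0,0],
    [0,0,0,0,0,0]
  ]
}}

```text
clock: 26.53
position: [577.6, -135.1, 138.0]
ee_rot: [0.628, -0.556, 0.408, 0.36]
contact_force: [0.8, 0.2, 0.6]
gripper_width: 72.1
grasp_force: 0.0
```

```bash
cat > mot.py <<'E'
from h import *
# motion check: difference of wrist frames ~0.2 s apart around the hung weights (stationary camera)
fr=[]
for i in range(9): fr.append(np.array(get_image("wrist")["image"]).mean(2).astype(np.float32))
snap("wrist","wrist9"); u,v=proj("wrist9",(592,-251,78)); u2,v2=proj("wrist9",(592,-251,150)); print(u,v,u2,v2)
r=slice(max(0,int(v)-35),int(v)+25),slice(int(u)-25,int(u)+25)
print([np.round(cv2.phaseCorrelate(fr[0][r].copy(),f[r].copy())[0],2).tolist() for f in fr[1::2]])
print([round(float(np.abs(fr[0][r]-f[r]).max()),1) for f in fr[1::2]], "mean gray weight",fr[0][int(v)-3:int(v)+4,int(u)-3:int(u)+4].mean())
s=read_state(); print(s['clock'],s['position'],s['contact_force'])
E
python3 mot.py
```

```text
284.27293794652667 218.50376272968722 284.23173455273354 140.26141411885317
[[0.04, -0.01], [0.02, 0.05], [0.02, 0.07], [-0.04, 0.04]]
[12.0, 13.0, 12.0, 10.0] mean gray weight 75.680275
27.0333 [ 577.65942723 -135.08632938  138.06207377] [-0.61571121 -0.70997071 -0.84668841]
```

```bash
python3 - <<'E'
from h import *
g=cv2.GaussianBlur(cv2.imread("pics/wrist9.png",0),(3,3),0)
for y in range(90,262,5): print(y,' '.join(f"{g[y,x]:3d}" for x in range(236,336,4)))
for n,p in dict(foot=(592,-251,190),bar=(592,-251,153),top=(592,-251,103),bot=(592,-251,53)).items(): print(n,proj("wrist9",p).round())
E
python3 mot.py
```

```text
90 123 122 122 123 124 124 126 126  79  55  76  66  64  79  86  82 125 124 126 125 124 122 125 125 123
95 122 123 122 123 124 124 123 124  91  38  38  38  60  80  89  83 124 125 125 125 126 127 125 124 124
100 124 123 125 124 122 125 125 126 128  96  83  74  81  81  89  88 128 127 127 127 127 128 125 127 129
105 129 124 126 124 125 127 128 127 126 103  83  76  79  80  89  86 129 128 129 128 127 127 126 128 128
110 126 128 125 126 124 125 126 124 128 113  83  74  79  79  88  88 132 129 129 131 132 128 129 129 129
115 125 125 123 126 129 127 128 126 125 111  82  75  80  78  88  94 129 132 130 132 134 131 131 131 129
120 126 127 126 125 124 126 126 126 124 113  82  76  85  83  88  94 133 130 128 129 128 128 130 131 129
125 126 124 125 125 124 123 124 127 124 114  81  76  84  80  89 100 129 128 127 129 127 130 128 127 125
130 125 125 123 123 125 126 124 125 123  87  82  78  86  92  87  95 128 124 127 127 125 132 130 129 128
135 122 127 125 127 127 125 121 122  98  80  82  78  76  85  82  86 118 129 124 126 121 124 126 128 130
140 121 123 116 116 116 112 123 121  84  79  81  73  82  90  8
[... 2172 characters left out ...]
0  87  87  82  79 122 131 124 124 124 124 131 126 124
250 126 127 131 128 123  73  72  65  71  86  87  91  86  85  72 127 123 122 121 127 128 128 122 122 124
255 127 126 124 124 124  68  68  66  67  70  69  71  69  67  70 119 122 125 124 122 124 126 125 121 124
260 125 126 127 123 116  68  69  70  68  68  68  66  71  68  67 114 122 123 124 123 123 122 123 125 126
foot [284.  84.]
bar [284. 136.]
top [284. 194.]
bot [284. 240.]
284.2730470412914 218.5035472190949 284.2318324513696 140.261308945451
[[-0.01, 0.01], [-0.02, 0.0], [0.0, -0.03], [-0.07, 0.05]]
[10.3, 9.7, 12.7, 11.7] mean gray weight 75.65306
27.5333 [ 577.6542681  -135.08516924  138.05840714] [-0.8704374   0.21298081  0.85289446]
```

The numbers show the weight hanging on the eye, upright, and still to within 0.05 px. The gripper is clear of it. I'm handing in.

```bash
python3 -c "
from bench import *
print(job_done())"
```

```text
the job is handed in; nothing more can be done
None
```

I handed the job in with the tall weight hanging free and still in the eye. The latch force vanished at the expected snap point, the steady pull put an estimated 10 N on the eye (short of the 11 N aim, inside the 8–15 N band), and I never touched the bystanders; no verdict came back.

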